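Trace the case seam with the probe pen

ROBOT

A 7-joint arm with a two-finger parallel gripper is mounted at the origin on the work surface. World frame = base frame: x ahead of the robot, y to its left, z up, the work surface at z = 0. Lengths are in m, angles in rad, forces in N, time in s.
With the tool pointing down it reaches from about 0.4 to 0.85 m from the base axis. Payload 10.4 kg.
Tool frame: the origin (TCP) lies at the very end of the fingers, on their centre line; the grasp point (between the pads) lies 19 mm behind it; z points along the fingers, y is the line along which they close (so a half turn about z gives the same grasp; the last joint's range is limited). The gripper opens to 87 mm and grips with 3 to 60 N. Pads are 19 mm wide; open, the fingers measure 117 mm over their backs; the gripper's body (75 mm by 190 mm) begins 51 mm behind the grasp point.
Start: joints at [-1.133, 0.332, -0.065, 1.46, 0.022, 1.35, -0.088], TCP at [0.278, 0.56, 0.223] pointing down, gripper open.
Joint ranges: [-2.6, 2.6], [-0.5, 2.12], [-1.47, 1.34], [0.16, 2.42], [-1.27, 4.41], [0.06, 2.06], [-2.6, 2.6]. Speed limits (rad/s): [2.22, 2.22, 2.79, 2.79, 3.14, 3.14, 3.14].

INTERFACE

Orientations are given as a unit quaternion [x, y, z, w].
In Python, from bench import status, camera, order gives the robot as it stands.
- The arm moves only by the tool jog_arm, never from a script. Its argument "plan" is a list of rows, each a list of 7 numbers: the turn, a rotation vector about the tool's x, y, z in rad, then the shift along the tool's x, y, z in mm, then the opening, from -1 (shut) to 1 (fully open). A call has 1 to 12 rows; each row is the pose to reach, as a shift and turn from the pose commanded when the call began, along the tool's axes at that moment; what a row does not reach only later rows make up. A row lasts 1/10 s, in which the tool goes at most 50 mm and 8.59 degrees, less where a joint would pass 70% of its speed; a pose out of reach is approached as far as the arm can. A call with a gripper value outside its range is refused whole. The fingers move at their own pace and stop on an object; "squeeze" is the grip in N (left out, the last holds). Time passes only in rows, so rows that repeat a pose let the fingers close. It gives the time, the measured TCP pose, the force, the opening and the grip force at its end, in the units of the state.
- status.read_state(): the state, without advancing time (a new reading comes with each control period).
- camera(name): name is "scene" or "top"; returns a dict with "image" (480x640x3 uint8, red, green, blue), "z_map" (480x640 float32, m along the optical axis (not along the pixel's ray), 0 where there is no reading), "fx", "fy", "cx", "cy" (pixels), "world_from_camera" (4x4, takes a point from camera to world coordinates). Camera axes: x right, y down, z forward; pixel columns grow to the right and rows downward; lengths in m; the calibration is good to about 2 mm. A picture is of the moment at which its call begins.
- order.close_job(): hands the job in; it is judged then, once.
The state is a dict: "time": time; "joint_positions": joint angles; "joint_vel": joint speeds; "joint_torque": joint torques, N m; "ee_pos": TCP position; "eef_rot": TCP orientation; "ft_force": force on the tool from outside, world axes, zero at the start; "torque": the same for the moment, N m; "width": finger opening in m; "grip_force": force on a finger pad.
Only numpy, scipy, OpenCV 4.12 (cv2) and the standard library are available. Lean on these libraries where they do the work, as an engineer would, in place of code of your own. Each camera call takes 0.05 s, during which the arm holds its last target. There are 200 camera calls.

TASK

Check the panel seam of the aluminium case for leaks. First stand the amber jar, which is in the way on the case, gently and upright on the empty steel tray; then take the probe pen from its rest and guide its tip along the whole L-shaped seam, slowly, at about 3 cm per second, from the outer end of the long leg round the corner to the outer end of the short leg, with the tip on the seam or at most a few millimetres above it and without pressing hard. Finally lay the probe back in both notches of its rest with its neck hanging down, and do not drop anything or push the other things on the bench about.

Things in the scene. Friction and masses are not known exactly. Their poses are not given: they have to be found in the camera images.
- case: Aluminium case bolted to the bench, 120 (x) by 170 (y) by 50 mm high; origin at the centre of its underside, z up. Its flat top (z = 50 mm) has one L-shaped seam, a dark groove 5 mm wide, 2 mm deep: long leg along y at x = +10 mm, from the +y edge (y = +85) to the corner at y = -35 mm; short leg from there along x at y = -35 mm to the -x edge (x = -60 mm), which faces the robot.
- seam_start (a point): Outer end of the seam's long leg, at the case's edge, on its centre line, level with the case's top.
- seam_corner (a point): Corner of the seam, on its centre line, level with the case's top.
- seam_end (a point): Outer end of the seam's short leg, at the case's edge, on its centre line, level with the case's top.
- jar: Small closed amber glass jar with a black cap, 46 mm diameter, 70 mm tall, about 0.16 kg, at first standing on the case over the seam's long leg; origin at the centre of its underside, z up.
- tray: Empty shallow square steel tray fixed to the bench, 130 by 130 mm, rim 12 mm high, walls and floor 3 mm thick; origin at the centre of its underside, so its floor is at z = 3 mm. It lies to one side of the case, left or right.
- rest: Dark steel probe rest, fixed on the other side of the case from the tray: base 116 (x) by 60 (y) by 6 mm and two posts 8 mm thick at x = -42 and +42 mm, each with an open V notch on top (34 mm wide at its mouth, z = 81 mm; vertex z = 64 mm). A handle lying in the notches has its axis along x at y = 0, z = 75 mm. Origin at the centre of its underside.
- probe: Cordless probe pen, 90 g: straight black handle along x, 16 mm diameter, 124 mm long, its middle flat-sided (40 mm long, 16 by 16 mm) for gripping; a steel neck 5 mm thick leaves the +x end and bends straight down to a 6 mm ball. Origin on the handle's axis at its middle, z up. At first it lies in the rest's notches, x along the rest's x, neck hanging down.
- tip (a point): Lowest point of the probe's ball tip, at x = +80, y = 0, z = -50 mm of the probe.
- screwdriver: Bystander: screwdriver lying in front of the case, about 25 mm high.
- spool: Bystander: white spool standing on end, 50 mm diameter, 38 mm high.
- mug: Bystander: white mug, 80 mm diameter, 90 mm tall, behind the case.
- wash_bottle: Bystander: white plastic bottle with a blue cap, 64 mm diameter, 150 mm tall, at the back.
- tin: Bystander: low steel tin, 72 mm diameter, 55 mm tall, at the left.
- meter: Bystander: yellow hand-held multimeter lying flat, 150 by 80 by 37 mm, behind the case.
- brush: Bystander: brush lying at the right.
Not all that is in view belongs to the job. Of the things shaped like the probe, the black one is meant.

How it is judged:
By the outcome, as a careful person would: the job done as asked, in the order asked, and still so for the second after the job is handed in, with the robot touching nothing.
It also fails if it takes over 72 s, if anything falls off the work surface, if the arm or the gripper's body presses on something with over 40 N, if the wrist force passes 120 N, or if a joint passes its speed limit or range.

## Working session

There is one attempt and no reset: what is moved stays moved. The work goes in short steps, Python scripts to look and compute and a tool call to move; the robot and the scene stay as the last step left them, time stands still between calls to the robot, and variables do not carry over. Pictures are saved under pics/ and viewed, at most 10 in all, crops included, and the job is handed in when it is done.

Besides the shell and the picture viewer there is one more tool, called after ">>>" as a command line: name --pt "numbers of a row" for each row, then --argument value for the rest. jog_arm: Moves the arm, as the interface text tells. Its arguments: {"type":"object","properties":{"plan":{"type":"array"},"squeeze":{"type":"number"}},"required":["plan"]}

```bash
mkdir -p pics; ls; python3 - <<'E'
from bench import status,camera
import cv2,numpy as np
s=status.read_state();print({k:np.round(v,4).tolist() for k,v in s.items()})
for n in("scene","top"):
    c=camera(n);cv2.imwrite(f"pics/{n}0.png",c["image"][:,:,::-1]);np.savez(f"{n}0.npz",**c)
    print(n,c["fx"],c["fy"],c["cx"],c["cy"],np.round(c["world_from_camera"],4).tolist())
E
```

```text
pics
{'time': 0.0, 'joint_positions': [-1.1326, 0.3329, -0.0647, 1.461, 0.0216, 1.3499, -0.0885], 'joint_vel': [-0.0007, -0.0013, -0.0014, -0.0014, 0.0002, -0.0014, 0.0008], 'joint_torque': [0.0011, -62.327, 0.0252, -38.9895, -0.0612, 0.0397, 0.0001], 'ee_pos': [0.2777, 0.5594, 0.2218], 'eef_rot': [0.2284, 0.9736, -0.0007, -0.0001], 'ft_force': [-0.0184, -0.8312, 0.1818], 'torque': [-0.0118, 0.0183, 0.0501], 'grip_force': 0.0, 'width': 0.0869}
scene 485.89592301236627 485.89592301236627 320.1165992477604 246.76575314502858 [[0.5771, 0.4166, -0.7024, 1.4483], [0.8163, -0.3188, 0.4817, -0.6507], [-0.0232, -0.8514, -0.5241, 0.8146], [0.0, 0.0, 0.0, 1.0]]
top 441.85647425247606 441.85647425247606 320.172766876631 234.32836083968982 [[-0.0032, -0.9866, 0.1629, 0.3113], [-0.9999, 0.0049, 0.0102, 0.0079], [-0.0108, -0.1629, -0.9866, 1.0521], [0.0, 0.0, 0.0, 1.0]]
```

View pics/top0.png

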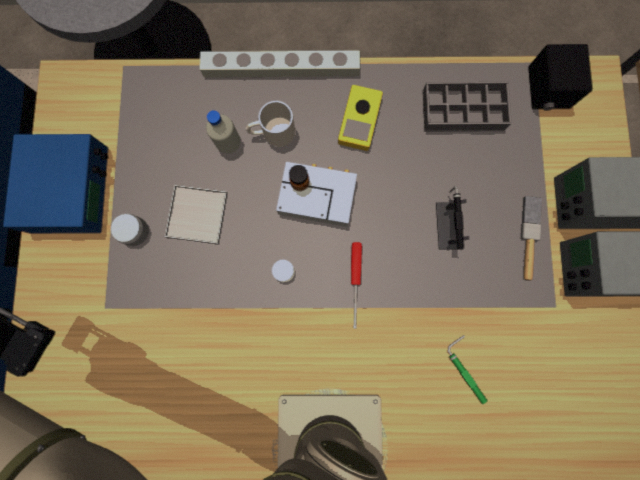

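View pics/scene0.png

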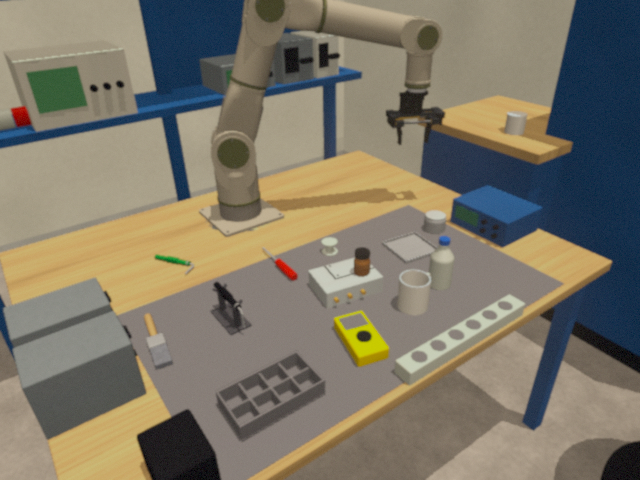

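The top view shows the case at about (317,193) with the jar at (299,180). The tray is at (196,214), the rest and black probe at (455,222) with the neck end near (457,190), and the green decoy at (467,378). The scene view agrees. Next I'll measure each one precisely.

```bash
cat > h.py <<'E'
import numpy as np,cv2
def load(n): return dict(np.load(n+".npz"))
def cloud(c):
    v,u=np.mgrid[:480,:640];z=c["z_map"]
    p=np.stack([(u-c["cx"])/c["fx"]*z,(v-c["cy"])/c["fy"]*z,z],-1)
    T=c["world_from_camera"];return p@T[:3,:3].T+T[:3,3]
def ray(c,uv,h):
    uv=np.atleast_2d(uv).astype(float);T=c["world_from_camera"]
    d=np.c_[(uv[:,0]-c["cx"])/c["fx"],(uv[:,1]-c["cy"])/c["fy"],np.ones(len(uv))]@T[:3,:3].T
    return T[:3,3]+d*((h-T[2,3])/d[:,2])[:,None]
def proj(c,P):
    T=c["world_from_camera"];q=(np.atleast_2d(P)-T[:3,3])@T[:3,:3]
    return np.c_[q[:,0]/q[:,2]*c["fx"]+c["cx"],q[:,1]/q[:,2]*c["fy"]+c["cy"]]
E
python3 - <<'E'
from h import *
c=load("top0");P=cloud(c);z=P[...,2];im=c["image"]
def st(n,m,u0,u1,v0,v1):
    k=np.zeros((480,640),np.uint8);k[v0:v1,u0:u1]=m[v0:v1,u0:u1]
    q=P[k>0];r=cv2.minAreaRect(q[:,:2].astype(np.float32)*1000)
    print(n,len(q),"med",np.round(np.median(q,0),4),"rect",np.round(r[0],1),np.round(r[1],1),round(r[2],1),"z",np.round(np.percentile(q[:,2],[5,95]),4))
st("case",(z>.044)&(z<.056),265,365,150,235)
st("jar",z>.1,265,365,150,210)
st("tray",(z>.009)&(z<.016),155,240,175,255)
st("trayall",(z>.0015)&(z<.016),155,240,175,255)
st("restbase",(z>.003)&(z<.012),425,480,180,260)
st("probe",(z>.07)&(z<.09),425,480,180,260)
st("tipreg",(z>.015)&(z<.06),425,480,180,260)
st("floor",abs(z)<.01,370,420,180,260)
for n,(a,b,d,e),s in(("case",(270,365,150,235),6),("rest",(425,485,180,260),7)):
    pass
A=cv2.resize(im[150:235,270:365],None,fx=5,fy=5,interpolation=3)
B=cv2.resize(im[180:265,430:480],None,fx=5,fy=5,interpolation=3)
s=load("scene0")["image"]
C=cv2.resize(s[270:345,195:265],None,fx=5.6,fy=5.6,interpolation=3)
D=np.zeros((425+0,475+250,3),np.uint8);D[:,:475]=A;D[:,475:]=B
cv2.imwrite("pics/crop1.png",D[:,:,::-1]);cv2.imwrite("pics/crop2.png",np.hstack([C,cv2.resize(s[240:310,300:390],None,fx=4.4,fy=6,interpolation=3)])[:,:,::-1] if 0 else C[:,:,::-1])
E
```

```text
case 3209 med [0.5697 0.016  0.0492] rect [577.8  26.2] [170.3 121.4] 79.6 z [0.0462 0.0522]
jar 321 med [0.5976 0.0636 0.1191] rect [465.1  48.3] [315.3  40.7] 7.3 z [0.1122 1.0521]
tray 252 med [0.5373 0.3238 0.0111] rect [535.6 319.2] [131.3 130.8] 82.6 z [0.0093 0.0137]
trayall 2862 med [0.5361 0.3182 0.003 ] rect [536.7 319.5] [212.9 197.1] 89.9 z [0.0016 0.0109]
restbase 979 med [ 0.5052 -0.2831  0.0049] rect [ 521.2 -299.9] [131.3 197. ] 87.5 z [0.0031 0.0084]
probe 518 med [ 0.5023 -0.2909  0.0805] rect [ 510.9 -293.1] [141.2  38.3] 1.3 z [0.0728 0.0845]
tipreg 70 med [ 0.5431 -0.2879  0.035 ] rect [ 520.6 -292. ] [123.5  16.5] 1.0 z [0.0203 0.0558]
floor 3981 med [ 5.201e-01 -1.612e-01  4.000e-04] rect [ 522.2 -162.2] [121.  198.3] 88.7 z [-0.0029  0.0035]
```

View pics/crop1.png

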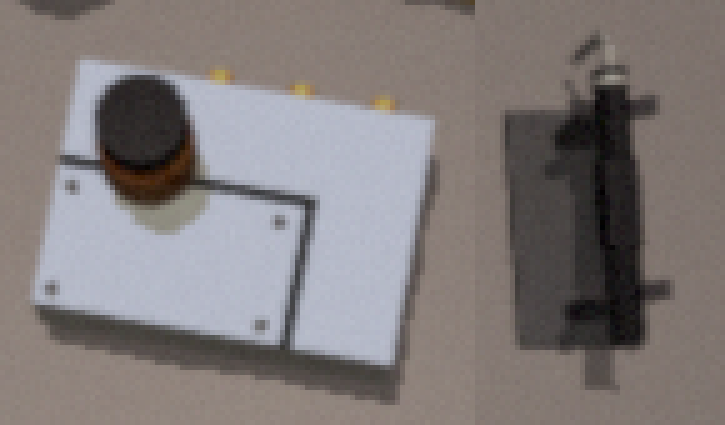

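View pics/crop2.png

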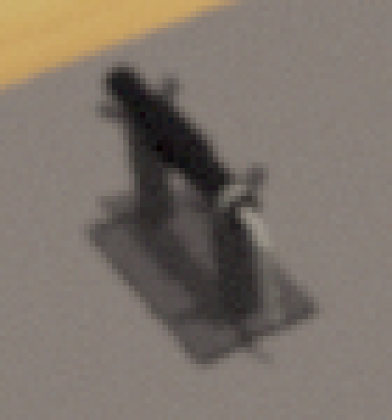

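```bash
python3 - <<'E'
from h import *
c=load("top0");P=cloud(c);z=P[...,2];g=c["image"].astype(int).sum(2)/3
def fit(q):
    vx,vy,x,y=cv2.fitLine(q.astype(np.float32),cv2.DIST_HUBER,0,.01,.01).ravel();return np.array([x,y]),np.array([vx,vy])
def seam(axis,r,lo,hi):  # darkness centroid subpixel
    out=[]
    for k in range(*r):
        w=np.arange(lo,hi+1)
        f=g[lo:hi+1,k] if axis==0 else g[k,lo:hi+1]
        d=np.clip(np.median(f)-15-f,0,None)
        if d.sum()>20:
            m=(w*d).sum()/d.sum();out.append((k,m) if axis==0 else (m,k))
    return np.array(out)
a=seam(0,(311,331),182,195);a2=seam(0,(284,288),178,187);b=seam(1,(194,216),324,337)
L=ray(c,np.r_[a,a2],.05)[:,:2];S=ray(c,b,.05)[:,:2]
(p1,d1),(p2,d2)=fit(L),fit(S)
t=np.linalg.solve(np.c_[d1,-d2],p2-p1);K=p1+t[0]*d1
ang=[np.degrees(np.arctan2(d[1],d[0])) for d in(d1,d2)];print("seam ang",ang,"corner",K*1000)
# top plane outline by brightness and rays
m=((z>.04)&(z<.06)).astype(np.uint8);
yaw=np.radians(-10.4);R=lambda y:np.array([[np.cos(y),-np.sin(y)],[np.sin(y),np.cos(y)]])
C=np.array([.5778,.0262])
for n,q in(("start",(.01,.085)),("corner",(.01,-.035)),("end",(-.06,-.035))): print(n,(C+R(yaw)@q)*1000)
# handle
k=np.zeros((480,640),bool);k[198:250,445:465]=1
h=k&(g<48)&(z>.068)
out=[]
for v in range(198,250):
    u=np.where(h[v])[0]
    if len(u)>3: out.append((u.mean(),v,len(u)))
out=np.array(out);print("rows",out[0],out[-1],out[:,2].astype(int))
q=ray(c,out[:,:2],.078)[:,:2];p,d=fit(q);print("handle line",p*1000,np.degrees(np.arctan(d[1]/d[0])),"ends",q[0]*1000,q[-1]*1000)
hp=P[h&(z>.078)];p3,d3=fit(hp[:,:2]);print("cloud handle",p3*1000,np.degrees(np.arctan(d3[1]/d3[0])),hp.mean(0),hp[:,0].min(),hp[:,0].max())
# base left edge
out=[]
for v in range(206,246):
    f=g[v,428:445];dd=-np.diff(f);i=dd.argmax();out.append((428+i+.5,v))
e=ray(c,out,.006)[:,:2];pe,de=fit(e);print("base +y edge",pe*1000,np.degrees(np.arctan(de[1]/de[0])))
# jar cap
kk=np.zeros((480,640),np.uint8);kk[160:195,285:312]=(g[160:195,285:312]<75)&(z[160:195,285:312]>.113)
q=P[kk>0];(ux,uy),r=cv2.minEnclosingCircle(np.argwhere(kk)[:,::-1].astype(np.float32));print("jar cap",q.mean(0),ray(c,(ux,uy),.12),r)
# scene view handle
s=load("scene0");Q=cloud(s);gs=s["image"].astype(int).sum(2)/3
hm=np.zeros((480,640),bool);hm[275:310,208:240]=1;hm&=(gs<45)&(Q[...,2]>.07);w=Q[hm]
p4,d4=fit(w[:,:2]);print("scene handle",w.mean(0),p4,np.degrees(np.arctan(d4[1]/d4[0])),w[:,0].min(),w[:,0].max())
# neck bright px
nm=np.zeros((480,640),bool);nm[300:318,234:246]=1;nm&=(gs>130);print("scene neck",Q[nm].mean(0) if nm.any() else 0, nm.sum())
E
```

```text
seam ang [np.float32(79.47381), np.float32(-10.584635)] corner [581.594     -9.347662]
start [602.97984205 107.99838357]
corner [581.31754462 -10.03019293]
end [512.46754167   2.60614724]
rows [456.5 198.    6. ] [459.5 248.    6. ] [ 6  6  7  9 10 11  7  7  7  7  6  6  6  6  7  8  7  8  8  7  7  7  8  7
  8  8  8  8  8  8  8  8  7  7  7  7  7  7  7 10  9 11  9  6  6  6  6  7
  7  6  6]
handle line [ 494.05627 -290.92297] 0.5496328 ends [ 553.80171301 -290.10962744] [ 439.9777912  -290.66790547]
cloud handle [ 494.0791  -291.17267] -0.073390655 [ 0.49560428 -0.28903326  0.08841882] 0.31133941238390767 0.553684186562398
base +y edge [ 504.3171  -260.78976] 0.89809215
jar cap [0.59935456 0.06569042 0.11905983] [[0.59934737 0.06559578 0.12      ]] 9.219644546508789
scene handle [ 0.50934054 -0.29843189  0.08466263] [ 0.48178858 -0.29627845] -0.95954657 0.44745426610086114 1.4483132650498816
scene neck [ 0.56893505 -0.28670645  0.0648506 ] 16
```

>>> jog_arm --pt "0 0 -0.05 -30 -18 0 1" --pt "0 0 -0.15 -70 -41 0 1" --pt "0 0 -0.25 -112 -66 0 1" --pt "0 0 -0.35 -154 -91 0 1" --pt "0 0 -0.475 -196 -116 0 1" --pt "0 0 -0.475 -238 -141 0 1" --pt "0 0 -0.475 -280 -166 0 1" --pt "0 0 -0.475 -322 -190 0 1" --pt "0 0 -0.475 -364 -215 0 1" --pt "0 0 -0.475 -406 -240 0 1" --pt "0 0 -0.475 -448 -265 0 1" --pt "0 0 -0.475 -480 -284 0 1"

```text
time: 1.3
ee_pos: [0.5825, 0.0887, 0.2223]
eef_rot: [-0.006, 1.0, -0.0, -0.0]
ft_force: [0.4, 0.1, 0.4]
width: 0.087
grip_force: 0.0
```

>>> jog_arm --pt "0 0 0 -8 -13 10 1" --pt "0 0 0 -17 -26 30 1" --pt "0 0 0 -17 -26 50 1" --pt "0 0 0 -17 -26 70 1" --pt "0 0 0 -17 -26 80 1" --pt "0 0 0 -17 -26 80 1" --pt "0 0 0 -17 -26 80 1"

```text
time: 2.0
ee_pos: [0.5991, 0.0667, 0.1431]
eef_rot: [-0.007, 1.0, 0.0, 0.0]
ft_force: [0.6, 0.1, 0.1]
width: 0.0871
grip_force: 0.0
```

```bash
python3 - <<'E'
from bench import camera
import cv2,numpy as np
c=camera("top");np.savez("t1.npz",**c);d=camera("scene")
cv2.imwrite("pics/t1.png",np.hstack([cv2.resize(c["image"][130:230,240:360],None,fx=3.3,fy=3.3),cv2.resize(d["image"][200:300,300:420],None,fx=3.3,fy=3.3)])[:,:,::-1])
E
```

```text
(no output)
```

View pics/t1.png

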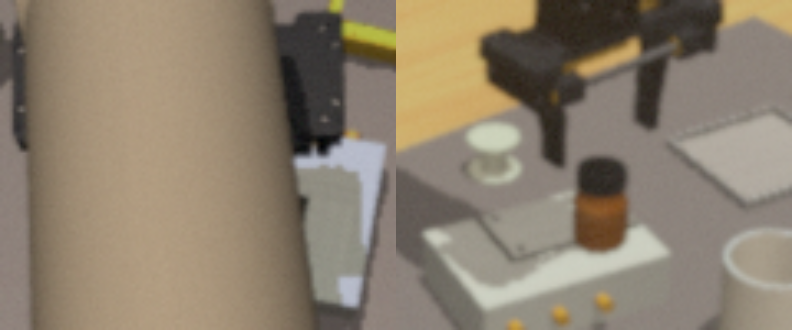

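The fingers are above and either side of the jar: in the crop the jar is at (600,205) and the fingertips are at (555,160) and (648,125). I'll lower the arm and grip.

>>> jog_arm --pt "0 0 0 0 -1 15 1" --pt "0 0 0 0 -1 35 1" --pt "0 0 0 0 -1 55 1" --pt "0 0 0 0 -1 68 1" --pt "0 0 0 0 -1 73 1" --pt "0 0 0 0 -1 73 0.3" --pt "0 0 0 0 -1 73 0" --pt "0 0 0 0 -1 73 -0.1" --pt "0 0 0 0 -1 73 -0.3" --pt "0 0 0 0 -1 73 -0.3" --pt "0 0 0 0 -1 73 -0.3" --squeeze 15

```text
time: 3.2
ee_pos: [0.5991, 0.0654, 0.0698]
eef_rot: [-0.007, 1.0, 0.0, 0.0]
ft_force: [0.5, 1.9, 1.2]
width: 0.047
grip_force: 0.8
```

>>> jog_arm --pt "0 0 0 0 0 0 -0.5" --pt "0 0 0 0 0 0 -0.5" --pt "0 0 0 0 0 0 -0.5" --squeeze 20

```text
time: 3.5
ee_pos: [0.5991, 0.0656, 0.0698]
eef_rot: [-0.007, 1.0, 0.0, 0.0]
ft_force: [-1.3, 1.6, 3.3]
width: 0.0453
grip_force: 20.0
```

>>> jog_arm --pt "0 0 0 0 0 -8 -0.5" --pt "0 0 0 0 0 -22 -0.5" --pt "0 0 0 0 0 -40 -0.5" --pt "0 0 0 3 12 -52 -0.5" --pt "0 0 0 8 36 -55 -0.5" --pt "0 0 0 15 65 -55 -0.5" --pt "0 0 0 23 97 -55 -0.5" --pt "0 0 0 31 130 -55 -0.5" --pt "0 0 0 39 163 -55 -0.5" --pt "0 0 0 47 196 -55 -0.5" --pt "0 0 0 53 223 -55 -0.5" --pt "0 0 0 57 243 -55 -0.5"

```text
time: 4.7
ee_pos: [0.5369, 0.3108, 0.1252]
eef_rot: [-0.008, 1.0, 0.001, -0.0]
ft_force: [-0.5, 0.4, -2.0]
width: 0.0454
grip_force: 20.0
```

>>> jog_arm --pt "0 0 0 2 8 5 -0.5" --pt "0 0 0 3 11 18 -0.5" --pt "0 0 0 3 12 35 -0.5" --pt "0 0 0 3 12 52 -0.5" --pt "0 0 0 3 12 68 -0.5" --pt "0 0 0 3 12 80 -0.5" --pt "0 0 0 3 12 86 -0.5" --pt "0 0 0 3 12 90 -0.5" --pt "0 0 0 3 12 92 -0.5" --pt "0 0 0 3 12 92 -0.5"

```text
time: 5.7
ee_pos: [0.5355, 0.3195, 0.0328]
eef_rot: [-0.007, 1.0, 0.0, 0.0]
ft_force: [-0.7, -0.5, -1.0]
width: 0.0451
grip_force: 20.0
```

>>> jog_arm --pt "0 0 0 0 0 2 -0.5" --pt "0 0 0 0 0 4 -0.5" --pt "0 0 0 0 0 6 -0.5" --pt "0 0 0 0 0 7 -0.5" --pt "0 0 0 0 0 8 -0.5" --pt "0 0 0 0 0 9 -0.5" --pt "0 0 0 0 0 9.5 -0.5" --pt "0 0 0 0 0 10 -0.5" --pt "0 0 0 0 0 10 -0.5"

```text
time: 6.6
ee_pos: [0.5353, 0.3194, 0.0228]
eef_rot: [-0.007, 1.0, 0.0, 0.0]
ft_force: [-2.1, -1.1, 2.6]
width: 0.0451
grip_force: 20.0
```

>>> jog_arm --pt "0 0 0 0 0 0.3 -0.5" --pt "0 0 0 0 0 0.3 -0.5" --pt "0 0 0 0 0 0.3 0.1" --pt "0 0 0 0 0 0.3 0.2" --pt "0 0 0 0 0 0.3 0.3" --pt "0 0 0 0 0 0.3 0.4" --pt "0 0 0 0 0 0 0.4" --pt "0 0 0 0 0 -10 0.4" --pt "0 0 0 0 0 -30 0.4" --pt "0 0 0 0 0 -60 0.4" --pt "0 0 0 0 0 -100 0.4" --pt "0 0 0 0 0 -130 0.4"

```text
time: 7.8
ee_pos: [0.5358, 0.3196, 0.1558]
eef_rot: [-0.007, 1.0, 0.001, 0.001]
ft_force: [0.3, -0.0, -0.0]
width: 0.0605
grip_force: 0.0
```

>>> jog_arm --pt "0 0 0 1 -18 -30 0.4" --pt "0 0 0 3 -50 -45 0.4" --pt "0 0 0 6 -95 -45 0.4" --pt "0 0 0 10 -143 -45 0.4" --pt "0 0 0 14 -191 -45 0.4" --pt "0 0 0 17 -239 -45 0.4" --pt "0 0 0 21 -287 -45 0.4" --pt "0 0 0 24 -335 -45 0.4" --pt "0 0 0 28 -383 -45 0.4" --pt "0 0 0 31 -431 -45 0.4" --pt "0 0 0 34 -479 -45 0.4" --pt "0 0 0 38 -527 -45 0.4"

```text
time: 9.0
ee_pos: [0.5046, -0.2099, 0.1986]
eef_rot: [-0.007, 1.0, 0.0, 0.001]
ft_force: [-0.3, -0.2, 0.2]
width: 0.061
grip_force: 0.0
```

>>> jog_arm --pt "0 0 0 2 -35 10 0.4" --pt "0 0 0 4 -60 25 0.4" --pt "0 0 0 6 -75 40 0.4" --pt "0 0 0 6 -83 50 0.4" --pt "0 0 0 6 -83 60 0.4" --pt "0 0 0 6 -83 60 0.4" --pt "0 0 0 6 -83 60 0.4"

```text
time: 9.7
ee_pos: [0.5006, -0.29, 0.1379]
eef_rot: [-0.008, 1.0, 0.0, 0.0]
ft_force: [0.5, 0.2, 1.1]
width: 0.0608
grip_force: 0.0
```

```bash
python3 - <<'E'
from h import *
from bench import camera
c=camera("top");d=camera("scene");np.savez("s1.npz",**d);np.savez("t2.npz",**c)
cv2.imwrite("pics/t2.png",np.hstack([cv2.resize(c["image"][150:270,140:240],None,fx=3.3,fy=3.3),cv2.resize(d["image"][230:350,180:310],None,fx=3.3,fy=3.3)])[:,:,::-1])
P=cloud(c);z=P[...,2];g=c["image"].astype(int).sum(2)/3
k=np.zeros((480,640),bool);k[150:260,160:240]=1;k&=(z>.068)&(z<.08)&(g<90);print("jar cap",P[k].mean(0),k.sum(),np.ptp(P[k],0))
E
```

```text
jar cap [0.53671713 0.31671388 0.07180553] 245 [0.04015047 0.04181816 0.00850864]
```

View pics/t2.png

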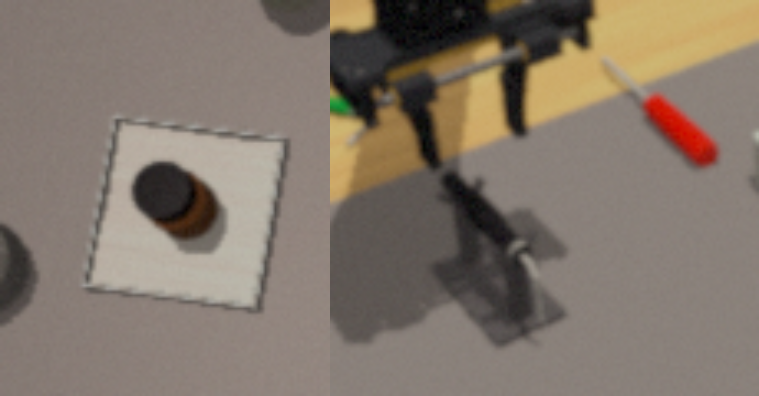

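The jar stands upright on the tray, with its cap at (165,190) in the crop. The open fingers hang above the probe, whose neck is at (525,250). Now I'll go down and grip it.

>>> jog_arm --pt "0 0 0 0 -1 12 0.4" --pt "0 0 0 0 -1 30 0.4" --pt "0 0 0 0 -1 50 0.4" --pt "0 0 0 0 -1 68 0.4" --pt "0 0 0 0 -1 78 0.4" --pt "0 0 0 0 -1 82 0.4" --pt "0 0 0 0 -1 82 0" --pt "0 0 0 0 -1 82 -0.3" --pt "0 0 0 0 -1 82 -0.55" --pt "0 0 0 0 -1 82 -0.6" --pt "0 0 0 0 -1 82 -0.65" --pt "0 0 0 0 -1 82 -0.7" --squeeze 6

```text
time: 11.0
ee_pos: [0.5001, -0.2922, 0.0557]
eef_rot: [-0.007, 1.0, 0.0, 0.0]
ft_force: [-0.1, -0.7, 0.5]
width: 0.0209
grip_force: 0.0
```

>>> jog_arm --pt "0 0 0 0 0 0 -0.8" --pt "0 0 0 0 0 0 -0.9" --pt "0 0 0 0 0 0 -0.9"

```text
time: 11.3
ee_pos: [0.5001, -0.2916, 0.0555]
eef_rot: [-0.007, 1.0, 0.0, -0.0]
ft_force: [-1.2, 3.5, 3.0]
width: 0.0158
grip_force: 6.0
```

>>> jog_arm --pt "0 0 0 0 0 0 -0.9" --pt "0 0 0 0 0 0 -0.9" --pt "0 0 0 0 0 -2 -0.9" --pt "0 0 0 0 0 -6 -0.9" --pt "0 0 0 0 0 -14 -0.9" --pt "0 0 0 0 0 -26 -0.9" --pt "0 0 0 0 0 -42 -0.9" --pt "0 0 0 0 0 -60 -0.9" --pt "0 0 0 0 0 -76 -0.9" --pt "0 0 0 0 0 -84 -0.9" --pt "0 0 0 0 0 -84 -0.9" --pt "0 0 0 0 0 -84 -0.9" --squeeze 35

```text
time: 12.5
ee_pos: [0.4999, -0.292, 0.1392]
eef_rot: [-0.007, 1.0, 0.0, -0.0]
ft_force: [-0.6, -0.1, -1.0]
width: 0.0158
grip_force: 35.0
```

```bash
python3 - <<'E'
from h import *
from bench import camera,status
c=camera("top");d=camera("scene");np.savez("s2.npz",**d);np.savez("t3.npz",**c);s=status.read_state();print(s["ee_pos"],s["eef_rot"],s["ft_force"])
e=s["ee_pos"];ex=np.array(e)+[.08,.001,.019-.05]
print(proj(c,ex),proj(d,ex),proj(d,np.array(e)+[0,0,.019]))
u,v=proj(d,ex)[0].astype(int);u2,v2=proj(c,ex)[0].astype(int)
A=cv2.resize(d["image"][v-45:v+25,u-45:u+35],None,fx=5,fy=5,interpolation=3);B=cv2.resize(c["image"][v2-35:v2+35,u2-40:u2+40],None,fx=5,fy=5,interpolation=3)
cv2.imwrite("pics/t3.png",np.hstack([A,B])[:,:,::-1]);print(u,v,u2,v2)
E
```

```text
[ 0.49955283 -0.29193526  0.13870335] [-7.10219596e-03  9.99974551e-01  2.69070591e-04 -6.19006676e-04] [ 0.03385897 -0.24675519 -1.51437338]
[[460.21308582 183.3156676 ]] [[239.59098514 299.48094932]] [[221.83091729 267.13645985]]
239 299 460 183
```

View pics/t3.png

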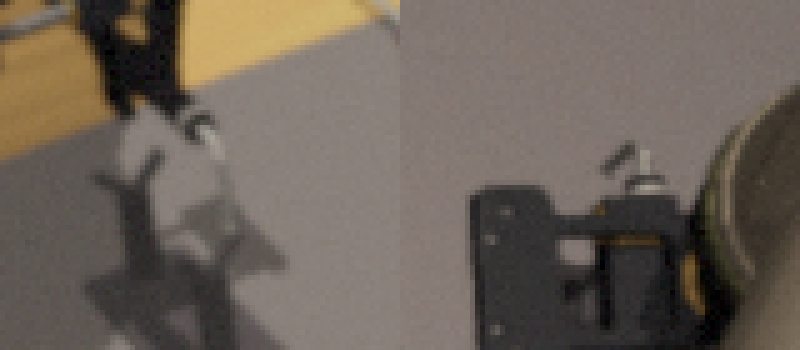

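The steel neck matches the prediction in both views: ball at about (240,298) in the scene view and (461,182) in the top view, within 1 px. The pen is straight in the grip. I'll hover above the seam start and check the tip against the bright case.

>>> jog_arm --pt "0 0 0 -1 12 0 -0.9" --pt "0 0 0 -3 38 0 -0.9" --pt "0 0 0 -5 73 0 -0.9" --pt "0 0 0 -8 110 0 -0.9" --pt "0 0 0 -11 148 0 -0.9" --pt "0 0 0 -14 186 0 -0.9" --pt "0 0 0 -16 224 0 -0.9" --pt "0 0 0 -19 262 0 -0.9" --pt "0 0 0 -22 300 0 -0.9" --pt "0 0 0 -25 338 0 -0.9" --pt "0 0 0 -27 370 0 -0.9" --pt "0 0 0 -29 388 0 -0.9"

```text
time: 13.8
ee_pos: [0.5225, 0.1003, 0.1391]
eef_rot: [-0.009, 1.0, 0.0, -0.0]
ft_force: [-0.4, 0.6, -1.1]
width: 0.0157
grip_force: 35.0
```

>>> jog_arm --pt "0 0 0 0 8 5 -0.9" --pt "0 0 0 0 11 15 -0.9" --pt "0 0 0 0 11 27 -0.9" --pt "0 0 0 0 11 36 -0.9" --pt "0 0 0 0 11 42 -0.9" --pt "0 0 0 0 11 44 -0.9" --pt "0 0 0 0 11 44 -0.9" --pt "0 0 0 0 11 44 -0.9"

```text
time: 14.6
ee_pos: [0.5236, 0.1071, 0.0959]
eef_rot: [-0.007, 1.0, 0.0, 0.0]
ft_force: [0.0, -0.1, -0.6]
width: 0.0157
grip_force: 35.0
```

```bash
cat > look.py <<'E'
from h import *
from bench import camera,status
import sys
n=sys.argv[1]
c=camera("top");d=camera("scene");np.savez("s_"+n+".npz",**d);np.savez("t_"+n+".npz",**c);s=status.read_state();print(s["ee_pos"],s["eef_rot"],s["ft_force"])
e=np.array(s["ee_pos"]);ex=e+[.08,.001,-.0305];st=np.array([.6034,.1083,.05]);K=np.array([.5815,-.0097,.05])
for k in(ex,st,K):print(proj(c,k)[0].round(1),proj(d,k)[0].round(1))
u,v=proj(d,ex)[0].astype(int);u2,v2=proj(c,ex)[0].astype(int)
A=cv2.resize(d["image"][v-40:v+40,u-40:u+40],None,fx=5,fy=5,interpolation=3);B=cv2.resize(c["image"][v2-40:v2+40,u2-40:u2+40],None,fx=5,fy=5,interpolation=3)
cv2.imwrite(f"pics/{n}.png",np.hstack([A,B])[:,:,::-1]);print("crop origins",u-40,v-40,u2-40,v2-40)
E
python3 look.py h1
```

```text
[0.52363511 0.10724218 0.09596694] [-7.07916224e-03  9.99974856e-01  1.81302348e-04  3.73886909e-04] [ 0.20104234  0.84899022 -1.55514802]
[281.  179.3] [373.9 262.6]
[281.6 181.3] [373.6 267.1]
[332.  190.1] [335.2 278.3]
crop origins 333 222 241 139
```

View pics/h1.png

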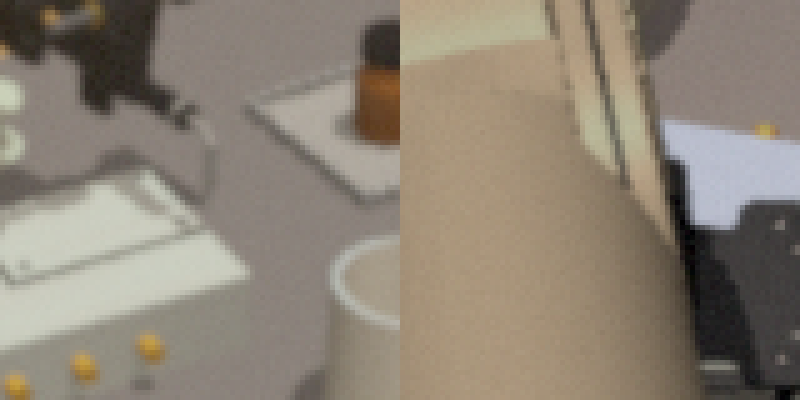

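The tip is at about (374,262) in the scene view, against a predicted (373.9,262.6). The seam start shows at (373,268), against (373.6,267.1). I'll lower to about 1.5 mm above the seam.

>>> jog_arm --pt "0 0 0 0 0 3 -0.9" --pt "0 0 0 0 0 6 -0.9" --pt "0 0 0 0 0 9 -0.9" --pt "0 0 0 0 0 11 -0.9" --pt "0 0 0 0 0 12.5 -0.9" --pt "0 0 0 0 0 13.5 -0.9" --pt "0 0 0 0 0 14 -0.9" --pt "0 0 0 0 0 14 -0.9"

```text
time: 15.5
ee_pos: [0.5233, 0.1072, 0.0815]
eef_rot: [-0.007, 1.0, 0.0, -0.0]
ft_force: [-0.2, -0.6, -0.8]
width: 0.0158
grip_force: 35.0
```

```bash
python3 look.py h2
```

```text
[0.52337441 0.10723094 0.08160415] [-7.13897774e-03  9.99974514e-01  4.95654885e-05  5.44421340e-05] [-0.3879345  -0.08691192 -1.33917049]
[281.6 181.2] [373.6 266.8]
[281.6 181.3] [373.6 267.1]
[332.  190.1] [335.2 278.3]
crop origins 333 226 241 141
```

View pics/h2.png

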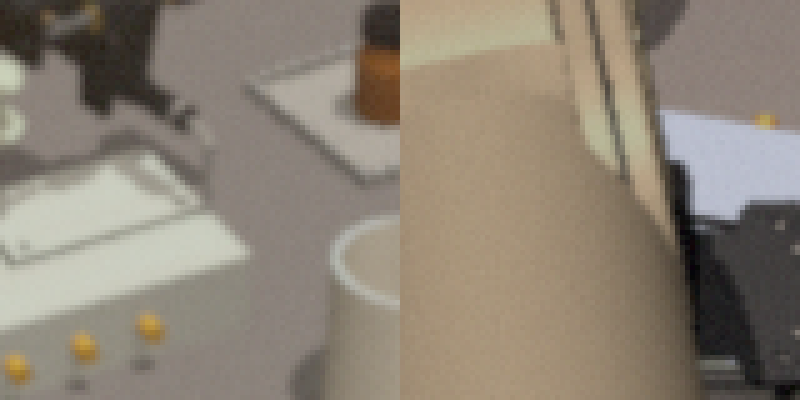

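Seen from the scene camera, the tip sits on the seam's outer end, with both at about (374,267). I'll start tracing.

>>> jog_arm --pt "0 0 0 0.6 -2.9 0 -0.9" --pt "0 0 0 1.2 -5.9 0 -0.9" --pt "0 0 0 1.8 -8.8 0 -0.9" --pt "0 0 0 2.4 -11.8 0 -0.9" --pt "0 0 0 2.9 -14.7 0 -0.9" --pt "0 0 0 3.5 -17.7 0 -0.9" --pt "0 0 0 4.1 -20.6 0 -0.9" --pt "0 0 0 4.7 -23.5 0 -0.9" --pt "0 0 0 5.3 -26.5 0 -0.9" --pt "0 0 0 5.9 -29.4 0 -0.9" --pt "0 0 0 6.5 -32.4 0 -0.9" --pt "0 0 0 7.1 -35.3 0 -0.9"

```text
time: 16.8
ee_pos: [0.5167, 0.0715, 0.0815]
eef_rot: [-0.007, 1.0, 0.0, -0.0]
ft_force: [0.3, 0.4, -0.4]
width: 0.0156
grip_force: 35.0
```

>>> jog_arm --pt "0 0 0 0.6 -2.9 0 -0.9" --pt "0 0 0 1.2 -5.9 0 -0.9" --pt "0 0 0 1.8 -8.8 0 -0.9" --pt "0 0 0 2.4 -11.8 0 -0.9" --pt "0 0 0 2.9 -14.7 0 -0.9" --pt "0 0 0 3.5 -17.7 0 -0.9" --pt "0 0 0 4.1 -20.6 0 -0.9" --pt "0 0 0 4.7 -23.5 0 -0.9" --pt "0 0 0 5.3 -26.5 0 -0.9" --pt "0 0 0 5.9 -29.4 0 -0.9" --pt "0 0 0 6.5 -32.4 0 -0.9" --pt "0 0 0 7.1 -35.3 0 -0.9"

```text
time: 18.0
ee_pos: [0.5101, 0.0362, 0.0815]
eef_rot: [-0.007, 1.0, 0.0, -0.0]
ft_force: [0.3, 0.4, -1.3]
width: 0.0153
grip_force: 35.0
```

```bash
python3 look.py h3; python3 -c "
from h import *
s=load('s_h3');im=s['image'];cv2.imwrite('pics/h3b.png',cv2.resize(im[240:300,310:390],None,fx=9,fy=9,interpolation=3)[:,:,::-1])"
```

```text
[0.51009348 0.03589932 0.08155951] [-6.80035637e-03  9.99976877e-01 -2.22010532e-05  1.06393482e-05] [ 0.69774825 -0.86096374 -1.14575664]
[312.  186.5] [350.6 273.5]
[281.6 181.3] [373.6 267.1]
[332.  190.1] [335.2 278.3]
crop origins 310 233 272 146
```

View pics/h3b.png

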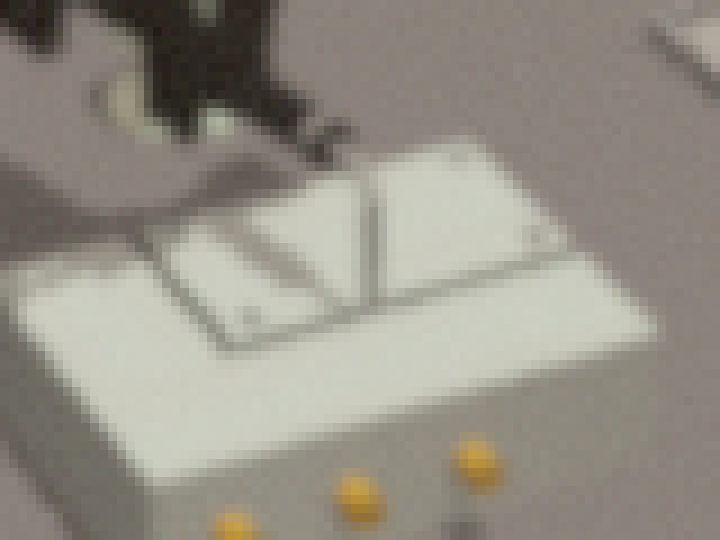

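The ball is on the seam at crop (372,300), which is pixel (351,273), with its shadow meeting it there. I'll carry on round the corner.

>>> jog_arm --pt "0 0 0 0.6 -2.9 0 -0.9" --pt "0 0 0 1.2 -5.9 0 -0.9" --pt "0 0 0 1.8 -8.8 0 -0.9" --pt "0 0 0 2.4 -11.8 0 -0.9" --pt "0 0 0 2.9 -14.7 0 -0.9" --pt "0 0 0 3.5 -17.7 0 -0.9" --pt "0 0 0 4.1 -20.6 0 -0.9" --pt "0 0 0 4.7 -23.5 0 -0.9" --pt "0 0 0 5.3 -26.5 0 -0.9" --pt "0 0 0 5.9 -29.4 0 -0.9" --pt "0 0 0 6.5 -32.4 0 -0.9" --pt "0 0 0 7.1 -35.3 0 -0.9"

```text
time: 19.3
ee_pos: [0.5035, 0.0008, 0.0815]
eef_rot: [-0.007, 1.0, 0.0, -0.0]
ft_force: [0.4, 0.6, 0.2]
width: 0.0156
grip_force: 35.0
```

>>> jog_arm --pt "0 0 0 0.6 -3.0 0 -0.9" --pt "0 0 0 1.2 -6.1 0 -0.9" --pt "0 0 0 1.8 -9.3 0 -0.9" --pt "0 0 0 2.4 -12.4 0 -0.9" --pt "0 0 0 5.2 -11.9 0 -0.9" --pt "0 0 0 8.1 -11.3 0 -0.9" --pt "0 0 0 11 -10.7 0 -0.9" --pt "0 0 0 13.8 -10.1 0 -0.9" --pt "0 0 0 16.7 -9.6 0 -0.9" --pt "0 0 0 19.5 -9 0 -0.9" --pt "0 0 0 22.4 -8.4 0 -0.9" --pt "0 0 0 25.3 -7.8 0 -0.9"

```text
time: 20.5
ee_pos: [0.4781, -0.0071, 0.0815]
eef_rot: [-0.007, 1.0, 0.0, 0.0]
ft_force: [-1.0, -0.0, -1.7]
width: 0.0154
grip_force: 35.0
```

>>> jog_arm --pt "0 0 0 2.9 0.6 0 -0.9" --pt "0 0 0 5.7 1.1 0 -0.9" --pt "0 0 0 8.6 1.7 0 -0.9" --pt "0 0 0 11.4 2.3 0 -0.9" --pt "0 0 0 14.3 2.9 0 -0.9" --pt "0 0 0 17.1 3.4 0 -0.9" --pt "0 0 0 20 4 0 -0.9" --pt "0 0 0 22.9 4.6 0 -0.9" --pt "0 0 0 25.7 5.1 0 -0.9" --pt "0 0 0 28.6 5.7 0 -0.9" --pt "0 0 0 31.4 6.3 0 -0.9" --pt "0 0 0 34.3 6.9 0 -0.9"

```text
time: 21.7
ee_pos: [0.4437, -0.0007, 0.0815]
eef_rot: [-0.007, 1.0, 0.0, 0.0]
ft_force: [0.6, 0.0, -1.3]
width: 0.016
grip_force: 35.0
```

>>> jog_arm --pt "0 0 0 2.9 0.6 0 -0.9" --pt "0 0 0 5.7 1.1 0 -0.9" --pt "0 0 0 8.6 1.7 0 -0.9" --pt "0 0 0 11.4 2.3 0 -0.9" --pt "0 0 0 12 2.4 0 -0.9" --pt "0 0 0 12 2.4 0 -0.9" --pt "0 0 0 12 2.4 -5 -0.9" --pt "0 0 0 12 2.4 -15 -0.9" --pt "0 0 0 12 2.4 -30 -0.9" --pt "0 0 0 12 2.4 -50 -0.9" --pt "0 0 0 12 2.4 -60 -0.9" --pt "0 0 0 12 2.4 -60 -0.9"

```text
time: 22.9
ee_pos: [0.433, 0.0016, 0.1431]
eef_rot: [-0.007, 1.0, 0.0, 0.002]
ft_force: [0.4, 0.0, -1.1]
width: 0.0158
grip_force: 35.0
```

>>> jog_arm --pt "0 0 0 -3 -12 0 -0.9" --pt "0 0 0 -8 -36 0 -0.9" --pt "0 0 0 -15 -68 0 -0.9" --pt "0 0 0 -23 -104 0 -0.9" --pt "0 0 0 -31 -140 0 -0.9" --pt "0 0 0 -39 -176 0 -0.9" --pt "0 0 0 -46 -212 0 -0.9" --pt "0 0 0 -53 -246 0 -0.9" --pt "0 0 0 -59 -272 0 -0.9" --pt "0 0 0 -63 -288 0 -0.9" --pt "0 0 0 -64 -294 0 -0.9" --pt "0 0 0 -64 -294 0 -0.9"

```text
time: 24.1
ee_pos: [0.4996, -0.2919, 0.1407]
eef_rot: [-0.007, 1.0, 0.0, -0.001]
ft_force: [-0.7, 0.4, -1.1]
width: 0.0155
grip_force: 35.0
```

>>> jog_arm --pt "0 0 0 0 0 0 -0.9" --pt "0 0 0 0 0 0 -0.9"

```text
time: 24.3
ee_pos: [0.5002, -0.2903, 0.1414]
eef_rot: [-0.008, 1.0, 0.0, 0.0]
ft_force: [0.3, -0.8, 0.1]
width: 0.0158
grip_force: 35.0
```

>>> jog_arm --pt "0 0 0 0 0 8 -0.9" --pt "0 0 0 0 0 22 -0.9" --pt "0 0 0 0 0 40 -0.9" --pt "0 0 0 0 0 56 -0.9" --pt "0 0 0 0 0 68 -0.9" --pt "0 0 0 0 0 75 -0.9" --pt "0 0 0 0 0 79 -0.9" --pt "0 0 0 0 0 82 -0.9" --pt "0 0 0 0 0 84 -0.9" --pt "0 0 0 0 0 84.5 -0.9" --pt "0 0 0 0 0 84.5 -0.9" --pt "0 0 0 0 0 84.5 -0.9"

```text
time: 25.5
ee_pos: [0.5003, -0.2916, 0.0573]
eef_rot: [-0.007, 1.0, -0.0, 0.0]
ft_force: [-0.0, 0.1, -1.2]
width: 0.0157
grip_force: 35.0
```

>>> jog_arm --pt "0 0 0 0 0 0.5 -0.9" --pt "0 0 0 0 0 0.7 -0.9" --pt "0 0 0 0 0 0.7 -0.9"

```text
time: 25.8
ee_pos: [0.5001, -0.2916, 0.0563]
eef_rot: [-0.007, 1.0, 0.0, 0.0]
ft_force: [0.7, 0.6, -0.5]
width: 0.0155
grip_force: 35.0
```

>>> jog_arm --pt "0 0 0 0 0 0.3 -0.9" --pt "0 0 0 0 0 0.6 -0.9" --pt "0 0 0 0 0 0.8 -0.9" --pt "0 0 0 0 0 0.8 -0.9"

```text
time: 26.2
ee_pos: [0.5001, -0.2916, 0.0556]
eef_rot: [-0.007, 1.0, 0.0, 0.0]
ft_force: [0.1, 0.3, 1.8]
width: 0.0154
grip_force: 35.0
```

Light contact: the force rose from about -1 N to +1.8 N. Releasing.

>>> jog_arm --pt "0 0 0 0 0 0.2 -0.9" --pt "0 0 0 0 0 0.2 -0.55" --pt "0 0 0 0 0 0.2 -0.4" --pt "0 0 0 0 0 0.2 -0.2" --pt "0 0 0 0 0 0.2 0" --pt "0 0 0 0 0 0.2 0.2" --pt "0 0 0 0 0 0.2 0.3" --pt "0 0 0 0 0 0.2 0.3" --pt "0 0 0 0 0 -10 0.3" --pt "0 0 0 0 0 -30 0.3" --pt "0 0 0 0 0 -65 0.3" --pt "0 0 0 0 0 -105 0.3" --squeeze 10

```text
time: 27.4
ee_pos: [0.4994, -0.2914, 0.1617]
eef_rot: [-0.007, 1.0, 0.0, -0.001]
ft_force: [1.2, 0.2, 1.0]
width: 0.0566
grip_force: 0.0
```

>>> jog_arm --pt "0 0 0 0 0 -30 0.3" --pt "0 0 0 20 40 -60 0.3" --pt "0 0 0 20 90 -70 0.3" --pt "0 0 0 20 140 -70 0.3" --pt "0 0 0 20 190 -70 0.3" --pt "0 0 0 20 240 -70 0.3" --pt "0 0 0 20 260 -70 0.3" --pt "0 0 0 20 270 -70 0.3" --pt "0 0 0 20 270 -70 0.3" --pt "0 0 0 20 270 -70 0.3"

```text
time: 28.4
ee_pos: [0.4763, -0.0237, 0.2308]
eef_rot: [-0.006, 1.0, -0.0, 0.0]
ft_force: [0.1, -0.5, 0.6]
width: 0.0565
grip_force: 0.0
```

```bash
python3 - <<'E'
from h import *
from bench import camera
d=camera("scene");c=camera("top")
for n,o,a,r in(("scene",load("scene0"),d,(270,345,195,265)),("top",load("top0"),c,(180,265,430,480))):
    x=o["image"].astype(int);y=a["image"].astype(int);D=np.abs(x-y).sum(2)[r[0]:r[1],r[2]:r[3]]
    print(n,"rest diff: mean",D.mean(),"n>90",(D>90).sum())
P=cloud(c);z=P[...,2];g=c["image"].astype(int).sum(2)/3
k=np.zeros((480,640),bool);k[198:250,445:465]=1;k&=(g<48)&(z>.07)&(z<.095)
q=P[k];print("handle",np.median(q,0),np.polyfit(q[:,0],q[:,2],1),np.polyfit(q[:,0],q[:,1],1)[0])
z0=cloud(load("top0"))[...,2];k=np.zeros((480,640),bool);k[198:250,445:465]=1;g0=load("top0")["image"].astype(int).sum(2)/3
q=cloud(load("top0"))[k&(g0<48)&(z0>.07)&(z0<.095)];print("before",np.median(q,0),np.polyfit(q[:,0],q[:,2],1),np.polyfit(q[:,0],q[:,1],1)[0])
k=np.zeros((480,640),bool);k[150:260,160:240]=1;k&=(z>.068)&(z<.08)&(g<90);print("jar cap",P[k].mean(0))
E
```

```text
scene rest diff: mean 12.155047619047618 n>90 111
top rest diff: mean 6.8432941176470585 n>90 0
handle [ 0.49513458 -0.28968104  0.08096804] [0.00182841 0.07928896] 0.010715014104556893
before [ 0.4953725  -0.28957896  0.08099368] [0.00166386 0.07937059] 0.012442548751920609
jar cap [0.53679203 0.31680759 0.07196316]
```

```bash
python3 -c "
from bench import order
print(order.close_job())"
```

```text
the job is handed in; nothing more can be done
None
```

The job is handed in after about 28 s of robot time: the jar stands upright on the tray, the seam was traced end to end at about 3 cm/s with the tip roughly 1 mm above it, and the probe lies back in both notches as it was at the start.

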